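# Show a gel cassette to the light panel

### The job

One gel cassette in the slotted rack is taller than the other three: grip it by its top edge, slide it straight up out of its slot and keep it upright all the way. Then hold it in the air in front of the lit face of the light panel for inspection: centred on the lit square, its broad face parallel to it and about 5 cm off, level and still, without ever touching the panel. Finish while still holding it there (do not put it down or let go), and leave the short cassettes and everything else on the bench where they are.

Things in the scene. Friction and masses are not known exactly. Their poses are not given: they have to be found in the camera images.
- tall_cassette: tall gel cassette: stiff upright plate, grey frame round a greenish glass window, 100 mm wide (x), 8 thick (y), 125 tall (z up), about 0.13 kg. Origin: centre of its lower edge. Stands in any one of the rack's four slots, top 137 mm above the table, 45 mm above the short ones; 1.5 mm of play in the slot, slides freely. The top 24 mm is a solid strip to grip across the thickness
- cassette_centre (a point): the middle of the tall cassette, 62.5 mm above its lower edge; same axes as the cassette
- rack: fixed aluminium slotted rack, 124 mm (x) by 184 mm (y). Origin: centre of its underside, z up. Four slots at y = -63, -21, 21 and 63 mm, each with one cassette, its width along the rack's x. Slot floor 12 mm, rims of walls and slot ribs 70 mm above the table: a cassette must rise 58 mm to be clear
- light_panel: fixed upright light panel: black frame 144 mm wide (y), 144 mm high, 15 mm thick, from 40 to 184 mm above the table, on a 12 mm high foot reaching 35 mm ahead of the face. Origin on the table under the lit face; x points straight out of the lit face, roughly away from the robot, z up
- lit_centre (a point): the middle of the square lit face (124 mm square) of the light panel, 112 mm above the table; x points straight out of the face, y along its width, z up
- short_cassette_1: a short gel cassette, like the tall one but only 80 mm tall, in another slot of the rack, top 92 mm above the table; leave it there. Origin at the centre of its lower edge, x along its 100 mm width, y through its 8 mm thickness
- short_cassette_2: a short gel cassette, like the tall one but only 80 mm tall, in another slot of the rack, top 92 mm above the table; leave it there. Origin at the centre of its lower edge, x along its 100 mm width, y through its 8 mm thickness
- short_cassette_3: a short gel cassette, like the tall one but only 80 mm tall, in another slot of the rack, top 92 mm above the table; leave it there. Origin at the centre of its lower edge, x along its 100 mm width, y through its 8 mm thickness
- dish_1: a closed petri dish, 93 mm across and 15 mm high, lying on the table; leave alone. Origin at the centre of its underside
- dish_2: a closed petri dish, 93 mm across and 15 mm high, lying on the table; leave alone. Origin at the centre of its underside
- reagent_bottle: a glass bottle with black cap, 70 mm across and 150 mm high, standing on the table; leave alone. Origin at the centre of its underside
- tip_box: a closed grey and white box, 87 by 122 by 63 mm high, on the table; leave alone. Origin at the centre of its underside
- tube_rack: an orange rack with capped tubes, 75 by 180 by 75 mm high, on the table; leave alone. Origin at the centre of its underside

How it is judged (in metres and radians):
On the way:
1. the tall cassette, in the gripper, has risen clear of the rack (lower edge above the rims) (height (world z) of tall_cassette above 0.074 m and contact force between tall_cassette and the fingers above 1 N and contact force between tall_cassette and rack below 0.05 N), for 0.1 s.
At the end, for the whole second after the job is handed in: tall cassette gripped in the air, its middle 25 to 75 mm off the lit face and within 25 mm of the lit centre each way, parallel within 10 deg, upright within 7 deg, still, lower edge over 20 mm above the table, touching neither panel nor rack; all else within 20 mm of its start (x of cassette_centre in the frame of lit_centre between 0.025 and 0.075 m and y of cassette_centre in the frame of lit_centre between -0.025 and 0.025 m and z of cassette_centre in the frame of lit_centre between -0.025 and 0.025 m and angle between the y axis of tall_cassette and the x axis of light_panel, either way round below 0.175 rad and angle between tall_cassette's own z axis and vertical below 0.12 rad and height (world z) of tall_cassette above 0.02 m and contact force between tall_cassette and the fingers above 1 N and contact force between tall_cassette and light_panel below 0.05 N and contact force between tall_cassette and rack below 0.05 N and linear speed of tall_cassette below 0.02 m/s and angular speed of tall_cassette below 0.15 rad/s and distance of each of short_cassette_1, short_cassette_2, short_cassette_3, dish_1, dish_2, reagent_bottle, tip_box, tube_rack from where it was at the start of the episode below 0.02 m); the arm keeps its last pose, push and grip.
It fails at once if the tall cassette is tipped more than 30 degrees (angle between tall_cassette's own z axis and vertical above 0.52 rad).
It fails at once if the tall cassette touches the light panel (contact force between tall_cassette and light_panel above 0.5 N).
It fails at once if a short cassette or a bystander is displaced by more than 30 mm (distance of any of short_cassette_1, short_cassette_2, short_cassette_3, dish_1, dish_2, reagent_bottle, tip_box, tube_rack from where it was at the start of the episode above 0.03 m).
It also fails if it takes over 35 s, if anything falls off the work surface, if the arm or the gripper's body presses on something with over 40 N, if the wrist force passes 120 N, or if a joint passes its speed limit or range.

### The arm

A 7-joint arm with a two-finger parallel gripper is mounted at the origin on the work surface. World frame = base frame: x ahead of the robot, y to its left, z up, the work surface at z = 0. Lengths are in m, angles in degrees, forces in N, time in s.
With the tool pointing down it reaches from about 0.35 to 0.775 m from the base axis. Payload 3.1 kg.
Tool frame: the origin (TCP) lies midway between the tips of the shut fingers; the grasp point (between the pads) lies 19 mm behind it; z points along the fingers, y is the line along which they close (so a half turn about z gives the same grasp; the last joint's range is limited). The gripper opens to 85 mm and grips with 20 to 120 N. Pads are 22 mm wide; open, the fingers measure 114 mm over their backs; the gripper's body (76 mm by 85 mm) begins 54 mm behind the grasp point. The pads swing forward as they close: fully open they stand 13 mm farther back than shut.
Start: joints at [61.324, 17.813, 0.802, 86.603, -0.252, 75.585, -1.558], TCP at [0.244, -0.493, 0.203] pointing down, gripper open.
Joint ranges: [-154.91, 154.91], [-16.99, 109.72], [-72.82, 74.43], [7.12, 147.25], [-82.49, 262.49], [11.32, 116.49], [-174.64, 174.64]. Speed limits (degrees/s): [159.86, 159.86, 180, 180, 180, 180, 180].

### API

Orientations are given as a 3x3 rotation matrix whose columns are the frame's x, y, z axes.
In Python, from cell import robot gives the robot as it stands.
- The arm moves only by the tool apply_moves, never from a script. Its argument "steps" is a list of rows, each a list of 6 numbers: the shift along the tool's x, y, z in cm, then the turn, a rotation vector about the tool's x, y, z in rad. A call has 1 to 10 rows; each row shifts and turns the commanded pose from where the row before left it, along the tool's axes as they then stand; what a row does not reach is not made up. A row lasts 1/8 s, in which the tool goes at most 62.5 mm and 10.7 degrees, less where a joint would pass 70% of its speed; a pose out of reach is approached as far as the arm can. A call with a gripper value outside its range is refused whole. "hand" is the gripper command: -1 is shut, 1 is fully open, values between are in proportion, set as the call begins (left out, the last holds). The fingers move at their own pace and stop on an object; "newtons" is the grip in N (left out, the last holds). Time passes only in rows, so rows that do not move let the fingers close. It gives the time, the measured TCP pose, the force, the opening and the grip force at its end, in the units of the state.
- robot.read_state(): the state, without advancing time (a new reading comes with each control period).
- robot.snapshot(name): name is "scene" or "top"; returns a dict with "color" (384x512x3 uint8, red, green, blue), "depth" (384x512 float32, m along the optical axis (not along the pixel's ray), 0 where there is no reading), "fx", "fy", "cx", "cy" (pixels), "camera_from_world" (4x4, takes a point from world to camera coordinates). Camera axes: x right, y up, looking along -z (the intrinsics and any distortion apply to the point x, -y, -z); pixel columns grow to the right and rows downward; lengths in m; the calibration is good to about 2 mm. A picture is of the moment at which its call begins.
- robot.finish_job(): hands the job in; it is judged then, once.
The state is a dict: "clock": time; "qpos": joint angles; "joint_vel": joint speeds; "joint_torque": joint torques, N m; "tcp_pos": TCP position; "ee_rot": TCP orientation; "wrist_force": force on the tool from outside, world axes, zero at the start; "ft_torque": the same for the moment, N m; "gripper_width": finger opening in m; "grip_force": force on a finger pad.
Only numpy, scipy, OpenCV 4.12 (cv2) and the standard library are available. Lean on these libraries where they do the work, as an engineer would, in place of code of your own. Each camera call takes 0.05 s, during which the arm holds its last target. There are 200 camera calls.

## Working session

There is one attempt and no reset: what is moved stays moved. The work goes in short steps, Python scripts to look and compute and a tool call to move; the robot and the scene stay as the last step left them, time stands still between calls to the robot, and variables do not carry over. Pictures are saved under pics/ and viewed, at most 10 in all, crops included, and the job is handed in when it is done.

Besides the shell and the picture viewer there is one more tool, called after ">>>" by a JSON object that holds its "fn" and its "kwargs". apply_moves: Moves the arm, as the interface text tells. Its arguments: {"type":"object","properties":{"steps":{"type":"array"},"hand":{"type":"number"},"newtons":{"type":"number"}},"required":["steps"]}

```bash
mkdir -p pics; ls
cat > h.py <<'E'
import numpy as np, cv2
from cell import robot
def snap(n):
    s=robot.snapshot(n); T=np.linalg.inv(s["camera_from_world"])
    d=s["depth"]; v,u=np.mgrid[:384,:512]
    p=np.stack([(u-s["cx"])/s["fx"]*d,-(v-s["cy"])/s["fy"]*d,-d],-1)
    s["xyz"]=p@T[:3,:3].T+T[:3,3]; s["xyz"][d==0]=np.nan
    return s
def save(s,f): cv2.imwrite("pics/"+f,s["color"][:,:,::-1])
E
python3 - <<'E'
from h import *
st=robot.read_state(); print({k:np.round(v,3) for k,v in st.items()})
for n in("scene","top"):
    s=snap(n); save(s,n+"0.png"); np.savez("/tmp/"+n,xyz=s["xyz"],color=s["color"])
    print(n,s["fx"],s["camera_from_world"].round(3).tolist())
E
```

```text
pics
{'clock': np.float64(0.0), 'qpos': array([61.323, 17.863,  0.801, 86.695, -0.251, 75.586, -1.559]), 'joint_vel': array([ 0.022, -0.057,  0.033,  0.115,  0.035,  0.058, -0.006]), 'joint_torque': array([ 0.0000e+00, -3.7991e+01,  1.4600e-01, -2.3059e+01,  1.2000e-02,
        1.4000e-02,  0.0000e+00]), 'tcp_pos': array([ 0.243, -0.492,  0.201]), 'ee_rot': array([[ 0.897,  0.443, -0.001],
       [ 0.443, -0.897,  0.002],
       [-0.   , -0.002, -1.   ]]), 'wrist_force': array([-0.748, -1.167,  0.425]), 'ft_torque': array([-0.02 ,  0.016, -0.01 ]), 'grip_force': np.float64(0.0), 'gripper_width': np.float64(0.085)}
scene 468.35511458992005 [[-0.774, 0.633, 0.003, 0.442], [-0.513, -0.631, 0.582, 0.242], [0.371, 0.449, 0.813, -1.654], [0.0, 0.0, 0.0, 1.0]]
top 421.46252574158615 [[-0.017, -1.0, 0.003, 0.01], [0.998, -0.017, 0.058, -0.582], [-0.058, 0.004, 0.998, -1.378], [0.0, 0.0, 0.0, 1.0]]
```

View pics/scene0.png

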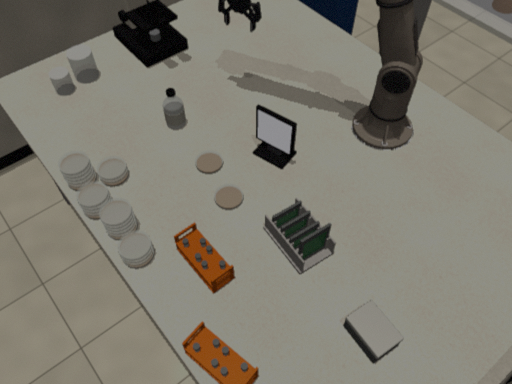

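View pics/top0.png

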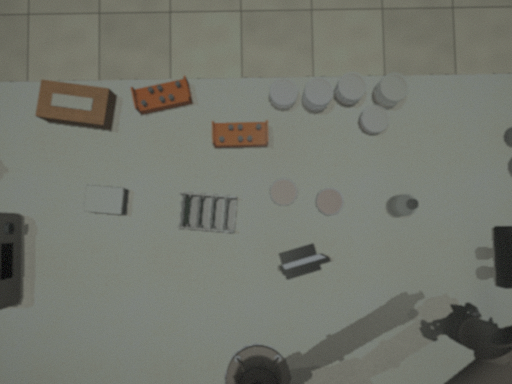

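The scene view shows the rack near (298,236), with its tall cassette at the right end near (315,243), and the panel at (275,135). In the top view the rack is at (208,213), the tall cassette probably at its left end (185,210), and the panel at (303,262). Next I'll measure them from depth.

Run:
```python
import numpy as np,cv2
def rect(p): 
    r=cv2.minAreaRect((p[:,:2]*1000).astype(np.float32)); return np.round(r[0],1),np.round(r[1],1),round(r[2],1)
for n,R,P in(("top",(170,185,250,240),(270,235,335,285)),("scene",(258,195,340,275),(245,100,305,170))):
    d=np.load(f"/tmp/{n}.npz");x=d["xyz"];c=d["color"].astype(int)
    for nm,b in(("rack",R),("panel",P)):
        q=x[b[1]:b[3],b[0]:b[2]].reshape(-1,3);col=c[b[1]:b[3],b[0]:b[2]].reshape(-1,3)
        k=~np.isnan(q[:,0]);q=q[k];col=col[k]
        print(n,nm,"zmax",q[:,2].max().round(3),"table z",np.median(q[:,2]).round(4))
        if nm=="rack":
            for lo,hi in((.03,.075),(.11,.15)):
                m=(q[:,2]>lo)&(q[:,2]<hi)
                if m.sum()>4: print(" z",lo,hi,m.sum(),q[m].mean(0).round(4),rect(q[m]),q[m][:,2].max().round(3))
        else:
            m=q[:,2]>.03
            print(" all",m.sum(),q[m].mean(0).round(4),rect(q[m]))
            m=(q[:,2]>.045)&(col.min(1)>120)&(q[:,2]<.18)
            if m.sum()>5:
                g=q[m]; ce=np.median(g,0); g=g[np.linalg.norm(g-ce,axis=1)<.11]
                u,s,v=np.linalg.svd(g-g.mean(0),full_matrices=False)
                print(" lit",len(g),g.mean(0).round(4),rect(g),"n",v[2].round(3),(s/len(g)**.5).round(4),g.min(0).round(3),g.max(0).round(3))
    if n=="top":
        for r in range(195,232,6): print([f"{a:.3f}" for a in x[r,178:242:2,2]])
cv2.imwrite("pics/crop.png",cv2.resize(np.hstack([np.load("/tmp/scene.npz")["color"][95:275,235:345],np.load("/tmp/top.npz")["color"][110:290,170:340]])[:,:,::-1],None,fx=2.8,fy=2.8,interpolation=cv2.INTER_CUBIC))
```

```text
top rack zmax 0.145 table z 0.0046
 z 0.03 0.075 439 [0.5415 0.1586 0.0602] (array([539.3, 152.9]), array([183.9, 113.9]), 84.3) 0.075
 z 0.11 0.15 130 [0.5448 0.2145 0.1322] (array([545. , 215.5]), array([ 8.8, 99.2]), 84.3) 0.145
top panel zmax 0.19 table z 0.0022
 all 512 [ 0.3787 -0.145   0.1523] (array([ 375.8, -147.5]), array([ 16.5, 144. ]), 15.4)
 lit 120 [ 0.3828 -0.1443  0.1152] (array([ 382.7, -144. ]), array([  1.3, 115.1]), 15.4) n [-0.964 -0.267  0.002] [0.0335 0.0234 0.0003] [ 0.367 -0.2    0.069] [ 0.398 -0.089  0.155]
['0.002', '0.001', '0.008', '0.145', '0.123', '0.088', '0.072', '0.041', '0.037', '0.043', '0.055', '0.066', '0.070', '0.069', '0.070', '0.069', '0.067', '0.072', '0.070', '0.072', '0.069', '0.070', '0.015', '0.012', '0.002', '-0.002', '-0.002', '-0.001', '-0.001', '-0.005', '-0.002', '0.005']
['-0.000', '-0.004', '0.015', '0.139', '0.115', '0.069', '0.030', '0.010', '0.016', '0.010', '0.013', '0.096', '0.049', '0.014', '0.012', '0.011', '0.010', '0.091', '0.098', '0.022', '0.010', '0.014', '0.007', '0.011', '0.091', '0.079', '0.036', '0.009', '0.016', 
[... 1345 characters left out ...]
010', '0.019', '0.008', '0.012', '0.012', '0.014', '0.012', '0.066', '0.072', '0.071', '0.071', '0.072', '0.070', '0.039', '0.003', '0.000', '-0.003']
scene rack zmax 0.141 table z 0.0035
 z 0.03 0.075 1323 [0.5514 0.1601 0.0553] (array([542.1, 157.9]), array([186.3, 117.4]), 84.3) 0.075
 z 0.11 0.15 220 [0.5499 0.2219 0.1294] (array([548.1, 220.5]), array([ 10.7, 101.6]), 84.2) 0.141
scene panel zmax 0.188 table z 0.0034
 all 1423 [ 0.3819 -0.1368  0.122 ] (array([ 379.5, -141.8]), array([ 23.6, 147.8]), 14.9)
 lit 880 [ 0.3845 -0.1404  0.1159] (array([ 385.9, -141.5]), array([ 11.2, 125.3]), 15.4) n [-0.964 -0.266  0.003] [0.0354 0.0352 0.0018] [ 0.366 -0.203  0.049] [ 0.403 -0.081  0.177]
```

View pics/crop.png

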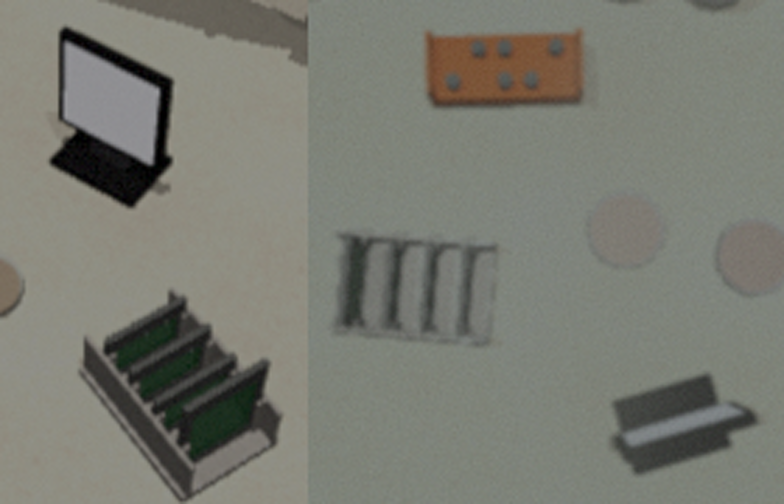

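The tall cassette is in the +y end slot, with its top at about (0.547, 0.218) and its thickness direction at 84.3°. The lit centre is at about (0.384, -0.1425), with its normal at 15.4°. These fit the sizes given: 100×9 mm plate, top at 0.137 m, rack 184 mm long, panel 144 mm wide. I'll go up and over the rack.

>>> {"fn": "apply_moves", "kwargs": {"steps": [[0, 0, -5, 0, 0, 0], [0, 0, -5, 0, 0, 0], [4.2, -3.6, 0, 0, 0, 0], [4.2, -3.6, 0, 0, 0, 0], [4.2, -3.6, 0, 0, 0, 0], [4.2, -3.6, 0, 0, 0, 0], [4.2, -3.6, 0, 0, 0, 0], [4.2, -3.6, 0, 0, 0, 0], [4.2, -3.6, 0, 0, 0, 0], [4.2, -3.6, 0, 0, 0, 0]], "hand": 1}}

```text
clock: 1.35
tcp_pos: [0.4174, -0.0844, 0.3023]
ee_rot: [[0.897, 0.443, -0.0], [0.443, -0.897, -0.0], [-0.0, 0.0, -1.0]]
wrist_force: [0.7, -1.0, -0.1]
gripper_width: 0.0854
grip_force: 0.0
```

>>> {"fn": "apply_moves", "kwargs": {"steps": [[4.2, -3.6, 0, 0, 0, 0], [4.2, -3.6, 0, 0, 0, 0], [4.2, -3.6, 0, 0, 0, 0], [4.2, -3.6, 0, 0, 0, 0], [4.2, -3.6, 0, 0, 0, 0], [4.2, -3.6, 0, 0, 0, 0], [0, 0, 0, 0, 0, -0.172], [0, 0, 0, 0, 0, -0.172], [0, 0, 0, 0, 0, -0.172], [0, 0, 0, 0, 0, -0.172]]}}

```text
clock: 2.6
tcp_pos: [0.5473, 0.219, 0.3018]
ee_rot: [[0.406, 0.914, -0.001], [0.914, -0.406, -0.001], [-0.001, -0.001, -1.0]]
wrist_force: [-0.2, 0.1, -0.1]
gripper_width: 0.0855
grip_force: 0.0
```

>>> {"fn": "apply_moves", "kwargs": {"steps": [[0, 0, 0, 0, 0, -0.172], [0, 0, 0, 0, 0, -0.172], [0, 0, 0, 0, 0, -0.172], [0, 0, 0, 0, 0, -0.172], [0, 0, 0, 0, 0, -0.172], [0, 0, 0, 0, 0, -0.172], [0, 0, 0, 0, 0, -0.172], [0, 0, 0, 0, 0, -0.172], [0, 0, 0, 0, 0, -0.172], [0, 0, 0, 0, 0, -0.172]]}}

```text
clock: 3.85
tcp_pos: [0.5474, 0.2188, 0.3019]
ee_rot: [[-0.964, 0.266, -0.001], [0.266, 0.964, -0.001], [0.001, -0.001, -1.0]]
wrist_force: [-0.4, -0.3, 0.1]
gripper_width: 0.0856
grip_force: 0.0
```

>>> {"fn": "apply_moves", "kwargs": {"steps": [[0, 0, 0, 0, 0, -0.172], [0, 0, 0, 0, 0, 0], [0, 0, 0, 0, 0, 0]]}}

```text
clock: 4.22
tcp_pos: [0.5475, 0.219, 0.3022]
ee_rot: [[-0.994, 0.105, -0.001], [0.105, 0.994, -0.0], [0.0, -0.0, -1.0]]
wrist_force: [-0.2, -0.5, -0.2]
gripper_width: 0.0854
grip_force: 0.0
```

>>> {"fn": "apply_moves", "kwargs": {"steps": [[0, 0, 4, 0, 0, 0], [0, 0, 4, 0, 0, 0], [0, 0, 4, 0, 0, 0], [0, 0, 2, 0, 0, 0], [0, 0, 0, 0, 0, 0]]}}

```text
clock: 4.85
tcp_pos: [0.5466, 0.2179, 0.1608]
ee_rot: [[-0.995, 0.104, -0.003], [0.104, 0.995, -0.002], [0.003, -0.003, -1.0]]
wrist_force: [0.6, 0.1, 0.5]
gripper_width: 0.0849
grip_force: 0.0
```

Run:
```python
from h import *
a=snap("scene");b=snap("top")
cv2.imwrite("pics/c1.png",cv2.resize(np.hstack([a["color"][160:280,250:350],b["color"][150:270,160:260]])[:,:,::-1],None,fx=4,fy=4,interpolation=cv2.INTER_CUBIC))
```

```text
(no output)
```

View pics/c1.png

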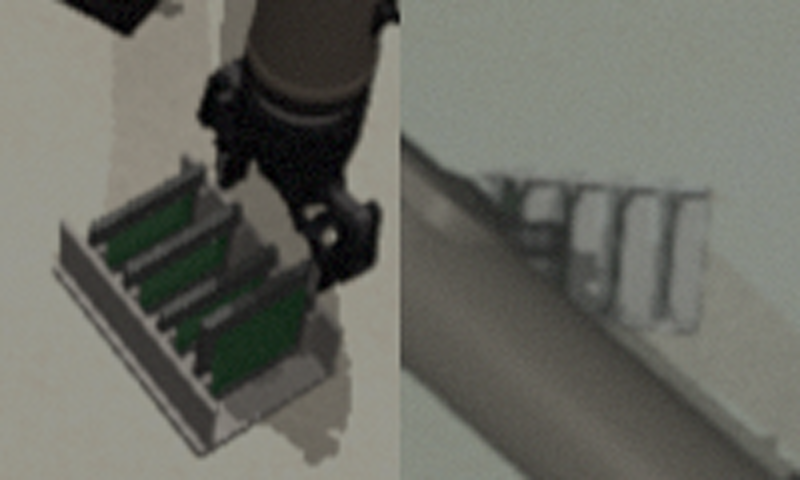

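The fingers straddle the tall cassette's plane: fingertips at crop (230,180) and (320,265), top edge from (205,330) to (315,265). Next: descend and grip lightly.

>>> {"fn": "apply_moves", "kwargs": {"steps": [[0, 0, 2, 0, 0, 0], [0, 0, 2, 0, 0, 0], [0, 0, 1.5, 0, 0, 0], [0, 0, 0, 0, 0, 0], [0, 0, 0, 0, 0, 0]]}}

```text
clock: 5.58
tcp_pos: [0.5479, 0.2196, 0.1081]
ee_rot: [[-0.995, 0.103, 0.001], [0.103, 0.995, 0.001], [-0.001, 0.001, -1.0]]
wrist_force: [0.3, -0.2, 0.0]
gripper_width: 0.0854
grip_force: 0.0
```

>>> {"fn": "apply_moves", "kwargs": {"steps": [[0, 0, 0, 0, 0, 0], [0, 0, 0, 0, 0, 0], [0, 0, 0, 0, 0, 0], [0, 0, 0, 0, 0, 0], [0, 0, 0, 0, 0, 0], [0, 0, 0, 0, 0, 0], [0, 0, 0, 0, 0, 0], [0, 0, 0, 0, 0, 0]], "hand": -1, "newtons": 30}}

```text
clock: 6.58
tcp_pos: [0.5476, 0.2193, 0.1077]
ee_rot: [[-0.995, 0.103, 0.0], [0.103, 0.995, 0.0], [-0.0, 0.0, -1.0]]
wrist_force: [0.3, 0.4, 1.2]
gripper_width: 0.0049
grip_force: 29.4
```

>>> {"fn": "apply_moves", "kwargs": {"steps": [[0, 0, 0, 0, 0, 0], [0, 0, 0, 0, 0, 0], [0, 0, -0.5, 0, 0, 0], [0, 0, -1, 0, 0, 0], [0, 0, -1, 0, 0, 0], [0, 0, -0.5, 0, 0, 0], [0, 0, 0, 0, 0, 0]], "newtons": 50}}

```text
clock: 7.45
tcp_pos: [0.5478, 0.2195, 0.1382]
ee_rot: [[-0.995, 0.103, 0.001], [0.103, 0.995, 0.0], [-0.001, 0.001, -1.0]]
wrist_force: [0.1, -0.4, -1.4]
gripper_width: 0.0038
grip_force: 48.9
```

Run:
```python
from h import *
a=snap("scene");b=snap("top")
cv2.imwrite("pics/c2.png",cv2.resize(np.hstack([a["color"][160:280,250:350],b["color"][150:270,160:260]])[:,:,::-1],None,fx=4,fy=4,interpolation=cv2.INTER_CUBIC))
```

```text
(no output)
```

View pics/c2.png

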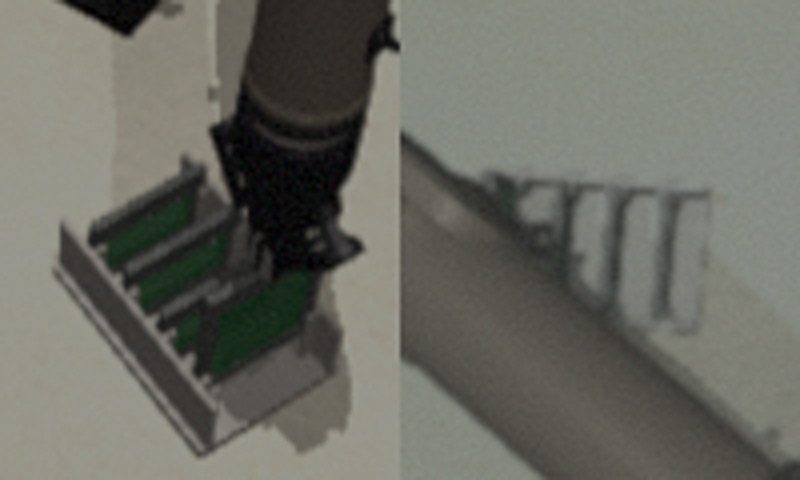

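The cassette rose with the fingers: its near top corner went from (205,330) to (205,298), about 3 cm. I'll keep lifting, then measure how it sits in the grip.

>>> {"fn": "apply_moves", "kwargs": {"steps": [[0, 0, -1.5, 0, 0, 0], [0, 0, -2, 0, 0, 0], [0, 0, -2, 0, 0, 0], [0, 0, -2, 0, 0, 0], [0, 0, -2, 0, 0, 0], [0, 0, -1, 0, 0, 0], [0, 0, 0, 0, 0, 0], [0, 0, 0, 0, 0, 0]]}}

```text
clock: 8.55
tcp_pos: [0.5472, 0.2188, 0.2418]
ee_rot: [[-0.995, 0.102, -0.001], [0.102, 0.995, -0.001], [0.001, -0.001, -1.0]]
wrist_force: [-0.5, 0.4, -2.2]
gripper_width: 0.0033
grip_force: 49.0
```

```bash
cat > m.py <<'E'
from h import *
def cass(a,b):  # points of cassette in the scene view, in tool axes (x,y,z about TCP), cm
    st=robot.read_state();R=np.array(st["ee_rot"]);t=np.array(st["tcp_pos"])
    x=a["xyz"].reshape(-1,3);q=(x-t)@R*100
    m=(abs(q[:,0])<9)&(abs(q[:,1])<2.5)&(q[:,2]>.6)&(q[:,2]<12)
    q=q[m]; c=q.mean(0); u,s,v=np.linalg.svd(q-c,full_matrices=False)
    print("tcp",t.round(4),"n",m.sum(),"mean",c.round(2),"normal(tool)",v[2].round(3),"rms",(s[2]/len(q)**.5).round(3))
    print("tool-x 1..99%",np.percentile(q[:,0],[1,5,50,95,99]).round(2),"z",np.percentile(q[:,2],[1,50,99]).round(2),"y",np.percentile(q[:,1],[5,50,95]).round(2))
    lo=q[(q[:,2]>4)&(q[:,2]<8)]; print("mid-height x",np.percentile(lo[:,0],[2,98]).round(2))
E
python3 - <<'E'
from m import *
a=snap("scene");cass(a,None)
cv2.imwrite("pics/c3.png",cv2.resize(a["color"][150:280,230:370][:,:,::-1],None,fx=4,fy=4,interpolation=cv2.INTER_CUBIC))
E
```

```text
tcp [0.5472 0.2187 0.2416] n 565 mean [-0.23  0.33  5.03] normal(tool) [ 0.01  -1.     0.009] rms 0.145
tool-x 1..99% [-5.06 -4.92 -0.26  4.41  4.95] z [0.68 5.03 9.45] y [0.12 0.33 0.57]
mid-height x [-4.98  4.87]
```

View pics/c3.png

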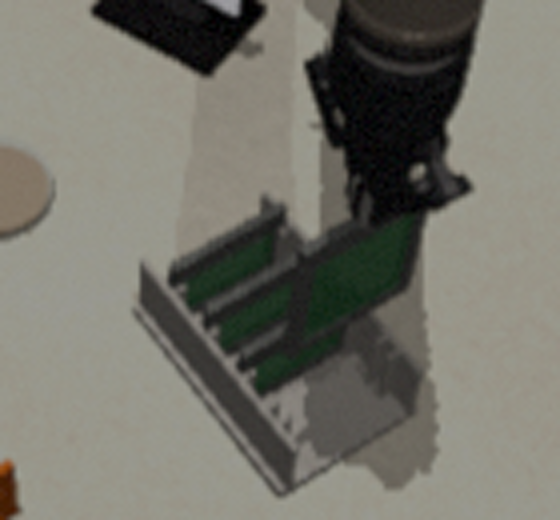

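The cassette hangs upright and centred: tool x -5.0 to 4.9 cm, lower edge 9.5 cm below the TCP, clear of the rack. I'll carry it to 15 cm in front of the panel and turn it parallel there.

>>> {"fn": "apply_moves", "kwargs": {"steps": [[-0.1, -2, 0, 0, 0, 0], [-0.1, -3, 0, 0, 0, 0], [-0.2, -4, 0, 0, 0, 0], [-0.2, -4.2, 0, 0, 0, 0], [-0.2, -4.2, 0, 0, 0, 0], [-0.2, -4.2, 0, 0, 0, 0], [-0.1, -4, 0, 0, 0, 0], [-0.1, -3, 0, 0, 0, 0], [-0.1, -2, 0, 0, 0, 0], [-0.1, -1.6, 0, 0, 0, 0]]}}

```text
clock: 9.85
tcp_pos: [0.5282, -0.103, 0.2422]
ee_rot: [[-0.995, 0.102, -0.001], [0.102, 0.995, 0.001], [0.001, 0.0, -1.0]]
wrist_force: [0.4, 0.3, -1.3]
gripper_width: 0.0032
grip_force: 48.9
```

>>> {"fn": "apply_moves", "kwargs": {"steps": [[0, 0, 0, 0, 0, 0.1], [0, 0, 0, 0, 0, 0.15], [0, 0, 0, 0, 0, 0.17], [0, 0, 0, 0, 0, 0.18], [0, 0, 0, 0, 0, 0.18], [0, 0, 0, 0, 0, 0.17], [0, 0, 0, 0, 0, 0.15], [0, 0, 0, 0, 0, 0.1], [0, 0, 0, 0, 0, 0], [0, 0, 0, 0, 0, 0]]}}

```text
clock: 11.1
tcp_pos: [0.5285, -0.1018, 0.2425]
ee_rot: [[-0.268, 0.964, -0.0], [0.964, 0.268, 0.0], [0.0, 0.0, -1.0]]
wrist_force: [-0.2, -0.2, -2.0]
gripper_width: 0.0036
grip_force: 48.9
```

Run:
```python
from m import *
a=snap("scene");cass(a,None);st=robot.read_state();print(np.round(st["ee_rot"],3).tolist(),st["grip_force"])
R=np.array(st["ee_rot"]);d=np.array([.432,-.129,.145])-st["tcp_pos"];print("to go, tool cm",(d@R*100).round(2))
cv2.imwrite("pics/c4.png",cv2.resize(a["color"][80:260,200:400][:,:,::-1],None,fx=3,fy=3,interpolation=cv2.INTER_CUBIC))
```

```text
tcp [ 0.5285 -0.1021  0.2425] n 623 mean [0.33 0.24 5.01] normal(tool) [-0.    -1.     0.007] rms 0.178
tool-x 1..99% [-4.76 -4.35  0.4   5.04  5.25] z [0.69 5.01 9.58] y [-0.05  0.25  0.53]
mid-height x [-4.51  5.16]
[[-0.267, 0.964, -0.0], [0.964, 0.267, 0.0], [0.0, 0.0, -1.0]] 48.92448663711548
to go, tool cm [ -0.02 -10.02   9.75]
```

View pics/c4.png

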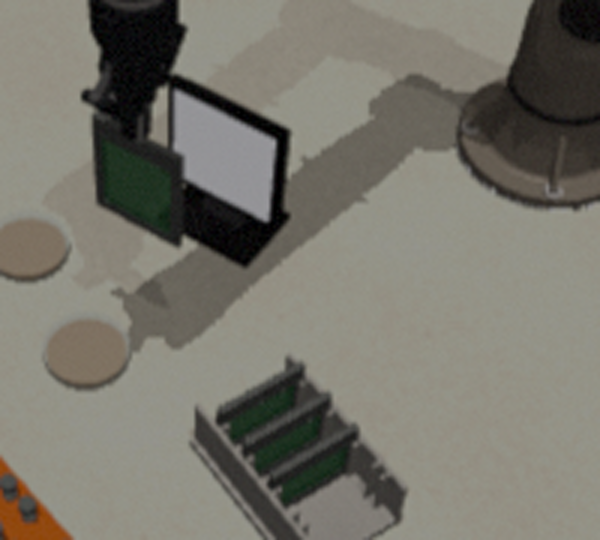

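The cassette is parallel and upright in front of the panel, clear of it. I'll descend first, then approach.

>>> {"fn": "apply_moves", "kwargs": {"steps": [[0, 0, 1, 0, 0, 0], [0, 0, 2, 0, 0, 0], [0, 0, 2.2, 0, 0, 0], [0, 0, 2, 0, 0, 0], [0, 0, 1.5, 0, 0, 0], [0, 0, 1, 0, 0, 0], [0, 0, 0, 0, 0, 0]]}}

```text
clock: 12.02
tcp_pos: [0.528, -0.1026, 0.1449]
ee_rot: [[-0.265, 0.964, -0.001], [0.964, 0.265, 0.0], [0.001, -0.001, -1.0]]
wrist_force: [0.4, -0.4, -0.9]
gripper_width: 0.0029
grip_force: 49.1
```

>>> {"fn": "apply_moves", "kwargs": {"steps": [[0, -0.8, 0, 0, 0, 0], [0, -1.4, 0, 0, 0, 0], [0, -1.6, 0, 0, 0, 0], [0, -1.6, 0, 0, 0, 0], [0, -1.4, 0, 0, 0, 0], [0, -1.2, 0, 0, 0, 0], [0, -1, 0, 0, 0, 0], [0, -0.7, 0, 0, 0, 0], [0, 0, 0, 0, 0, 0], [0, 0, 0, 0, 0, 0]]}}

```text
clock: 13.28
tcp_pos: [0.4354, -0.1281, 0.1457]
ee_rot: [[-0.265, 0.964, 0.001], [0.964, 0.265, 0.0], [0.0, 0.001, -1.0]]
wrist_force: [-0.1, 0.2, -0.9]
gripper_width: 0.0033
grip_force: 48.9
```

Run:
```python
from m import *
a=snap("scene");cass(a,None);st=robot.read_state();print(np.round(st["ee_rot"],3).tolist(),st["grip_force"])
n=np.array([.964,.266,0]);y=np.array([-.266,.964,0]);L=np.array([.384,-.1425,.112])
q=(a["xyz"].reshape(-1,3)-L)@np.stack([n,y,[0,0,1]],1)
col=a["color"].reshape(-1,3).astype(int)
m=(q[:,0]>.03)&(q[:,0]<.08)&(abs(q[:,1])<.08)&(abs(q[:,2])<.07)
p=q[m];print("cassette face in lit frame",np.median(p,0).round(4),np.percentile(p[:,1],[2,98]).round(3),np.percentile(p[:,2],[2,98]).round(3),"frontmost panel pts",np.percentile(q[(abs(q[:,0])<.015)&(col.min(1)>110)&(abs(q[:,1])<.07)&(abs(q[:,2])<.07)][:,0],[5,50,95]).round(4))
cv2.imwrite("pics/c5.png",cv2.resize(np.hstack([a["color"][80:240,190:320],snap("top")["color"][190:350,230:360]])[:,:,::-1],None,fx=3,fy=3,interpolation=cv2.INTER_CUBIC))
```

```text
tcp [ 0.4355 -0.128   0.1457] n 542 mean [0.34 0.26 5.07] normal(tool) [-0.001  1.    -0.013] rms 0.214
tool-x 1..99% [-4.69 -4.35  0.32  5.07  5.23] z [0.71 5.05 9.59] y [-0.09  0.25  0.61]
mid-height x [-4.63  5.22]
[[-0.265, 0.964, 0.001], [0.964, 0.265, 0.0], [0.0, 0.001, -1.0]] 48.940104246139526
cassette face in lit frame [0.0562 0.0062 0.0042] [-0.046  0.052] [-0.059  0.064] frontmost panel pts [-0.0021  0.0011  0.0041]
```

View pics/c5.png

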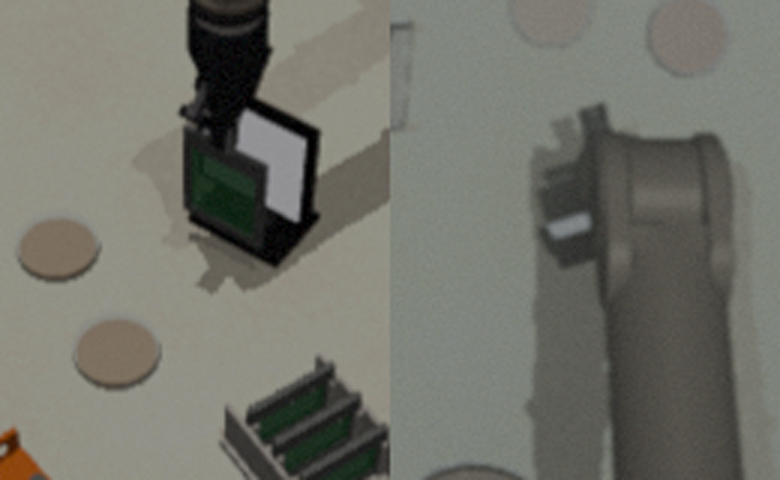

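The cassette is held about 52 mm off the face and within about 5 mm of centre each way, parallel and still. Handing in.

```bash
python3 -c "
from cell import robot
print(robot.finish_job())"
```

```text
the job is handed in; nothing more can be done
None
```

I handed the job in with the tall cassette gripped and held upright and still in front of the lit square. By my last measurement it was about 52 mm off the face, within about 5 mm of centre and parallel to it; the hand-in returned no verdict.

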